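# Roll the pin to the line on the shaping board

### The job

Set the wooden rolling pin as the divider on the baker's shaping board: with your fingertips on top of it, roll it along the board to the dark strip let into the middle of the board, and leave it at rest there, lying squarely along the strip and covering it, with nothing touching it. Roll it from the top only: do not pick it up, pinch it, drag it without turning or shove it from low behind, and leave everything else where it is.

Things in the scene. Friction and masses are not known exactly. Their poses are not given: they have to be found in the camera images.
- pin: loose wooden rolling pin, about 0.3 kg, barrel 50 mm across and 200 long (shoulders rounded over the last 25), a handle 24 across at each end, 288 in all. Origin mid-length on its axis, 43 mm above the table at rest (its top is at 68 mm); x along the pin, y and z turn as it rolls. Starts 110-190 mm from the strip on either side, nearly parallel. Slight rolling resistance: let go without speed, it stays.
- board: fixed white shaping board, surface 340 x 600 mm, with a low wooden rim (4 mm high along the long sides, 10 mm at the two short ends). Origin under its middle at table height; x across the board (along the strip), y along it (the way the pin rolls). The surface is 18 mm above the table.
- line (a point): middle of the dark wooden strip let flush into the board's surface, 16 mm wide, running right across the board along the board's x axis; axes as the board's. The point is at surface height. A fingertip pressed on the top of the pin (a few N) that does not slip travels twice as far as the pin.
- cutter: loose steel ring cutter, 70 mm across, 30 mm high, standing on the board on the other side of the strip from the pin; leave alone. Origin at the centre of its underside.
- scraper: loose dough scraper, 115 x 61 x 18 mm, steel blade with a dark wooden grip, lying near one short end of the board; leave alone. Origin near the middle of its underside, x along the grip.
- brush: loose pastry brush, 190 mm long, 42 mm wide, 20 mm high, lying near the other short end of the board; leave alone. Origin at the middle of its underside, x along it.
- weight: loose brass scale weight, 50 mm across, 50 mm high, to the left of the board; leave alone. Origin at the centre of its underside.
- jar: loose glass jar with a steel lid, 70 mm across, 110 mm high, to the right of the board; leave alone. Origin at the centre of its underside.

How it is judged:
By the outcome, as a careful person would: the job done as asked, in the order asked, and still so for the second after the job is handed in, with the robot touching nothing.
It also fails if it takes over 64 s, if anything falls off the work surface, if the arm or the gripper's body presses on something with over 40 N, if the wrist force passes 120 N, or if a joint passes its speed limit or range.

### The arm

A 7-joint arm with a two-finger parallel gripper is mounted at the origin on the work surface. World frame = base frame: x ahead of the robot, y to its left, z up, the work surface at z = 0. Lengths are in m, angles in rad, forces in N, time in s.
With the tool pointing down it reaches from about 0.425 to 0.925 m from the base axis. Payload 6.8 kg.
Tool frame: the origin (TCP) lies midway between the tips of the shut fingers; the grasp point (between the pads) lies bot.grip_point_offset behind it (bot.grip_point_offset is the distance from the TCP to the grasp point, in m); z points along the fingers, y is the line along which they close (so a half turn about z gives the same grasp; the last joint's range is limited). The gripper opens to 85 mm and grips with 20 to 120 N. Pads are 22 mm wide; open, the fingers measure 114 mm over their backs; the gripper's body (76 mm by 85 mm) begins 54 mm behind the grasp point. The pads swing forward as they close: fully open they stand 13 mm farther back than shut.
Start: joints at [-0.108, 0.477, 0.022, 1.555, -0.011, 1.109, -0.083], TCP at [0.675, 0, 0.231] pointing down, gripper open.
Joint ranges: [-2.96, 2.96], [-0.34, 2.1], [-1.41, 1.46], [0.24, 2.44], [-1.37, 4.51], [0.17, 1.92], [-2.96, 2.96]. Speed limits (rad/s): [2.39, 2.39, 3.14, 3.14, 3.14, 3.14, 3.14].

### API

Orientations are given as a unit quaternion [w, x, y, z].
In Python, from station import get_obs, cams, job, bot gives the robot as it stands.
- The arm moves only by the tool arm_command, never from a script. Its argument "rows" is a list that holds one entry, the list of rows, each a list of 5 numbers: the finger opening in mm, from 0 to 85.4, then the shift along the world's x, y, z in units of 60 mm (1.0 is 60 mm), then the turn about the world's z in units of 0.08 rad (1.0 is 0.08 rad). In form: [[[grip, x, y, z, turn], ...]]. A call has exactly 10 rows; each row shifts and turns the commanded pose from where the row before left it; what a row does not reach is not made up. A row lasts 1/8 s, in which the tool goes at most 62.5 mm and 10.7 degrees, less where a joint would pass 70% of its speed; a pose out of reach is approached as far as the arm can. A call with a number of a shift or a turn outside -1 to 1 is refused whole. A call with a gripper value outside its range is refused whole. The fingers move at their own pace and stop on an object; "newtons" is the grip in N (left out, the last holds). Time passes only in rows, so rows that do not move let the fingers close, or fill a call up. It gives the time, the measured TCP pose, the force, the opening and the grip force at its end, in the units of the state.
- get_obs(): the state, without advancing time (a new reading comes with each control period).
- cams.read_camera(name): name is "scene" or "side" or "wrist"; returns the picture (480x640x3 uint8, red, green, blue); there is no depth.
- cams.camera_params(name): a dict with "K" (3x3 intrinsics, pixels), "extrinsics" (4x4, takes a point from camera to world coordinates). Camera axes: x right, y down, z forward; pixel columns grow to the right and rows downward; lengths in m; the calibration is good to about 2 mm. A picture is of the moment at which its call begins: read the wrist's pose just before it. camera_params takes no time and is no camera call; for the wrist camera it gives the pose at the moment of the call.
- job.hand_in(): hands the job in; it is judged then, once.
The state is a dict: "t": time; "q": joint angles; "joint_vel": joint speeds; "joint_torque": joint torques, N m; "eef_pos": TCP position; "tool_rot": TCP orientation; "contact_force": force on the tool from outside, world axes, zero at the start; "torque": the same for the moment, N m; "gripper_width": opening from 0.0 (shut) to 1.0 (fully open); "grasp_force": force on a finger pad.
Only numpy, scipy, OpenCV 4.12 (cv2) and the standard library are available. Lean on these libraries where they do the work, as an engineer would, in place of code of your own. Each camera call takes 0.05 s, during which the arm holds its last target. There are 200 camera calls.

## Working session

There is one attempt and no reset: what is moved stays moved. The work goes in short steps, Python scripts to look and compute and a tool call to move; the robot and the scene stay as the last step left them, time stands still between calls to the robot, and variables do not carry over. Pictures are saved under pics/ and viewed, at most 10 in all, crops included, and the job is handed in when it is done.

Besides the shell and the picture viewer there is one more tool, called after "Emit:" as name(argument=value, ...), one argument or row to a line, values as JSON. arm_command: Moves the arm, as the interface text tells. Its arguments: {"type":"object","properties":{"rows":{"type":"array"},"newtons":{"type":"number"}},"required":["rows"]}

```bash
mkdir -p pics
cat > h.py <<'E'
import numpy as np, cv2
from station import get_obs, cams, job, bot
def snap(n,f):
    P=cams.camera_params(n); im=cams.read_camera(n); cv2.imwrite(f'pics/{f}.png',im[:,:,::-1]); np.savez(f'pics/{f}.npz',K=P['K'],E=P['extrinsics']); return im
def ray(f,uv,z):
    d=np.load(f'pics/{f}.npz'); K,E=np.array(d['K']),np.array(d['E'])
    uv=np.atleast_2d(uv).astype(float); r=np.c_[uv,np.ones(len(uv))]@np.linalg.inv(K).T@E[:3,:3].T
    o=E[:3,3]; return o+r*((z-o[2])/r[:,2])[:,None]
E
python3 - <<'E'
from h import *
for n in('scene','side'):
    snap(n,n+'0'); d=np.load(f'pics/{n}0.npz'); print(n,d['E'].round(3).tolist(),d['K'][0,0])
o=get_obs();print(o['t'],o['eef_pos'],o['tool_rot'],o['gripper_width'],bot.grip_point_offset)
E
```

```text
scene [[0.221, 0.794, -0.566, 1.317], [0.975, -0.178, 0.132, -0.161], [0.004, -0.581, -0.814, 1.16], [0.0, 0.0, 0.0, 1.0]] 533.4034385484458
side [[-1.0, -0.007, 0.03, 0.488], [-0.024, 0.78, -0.625, 0.937], [-0.019, -0.625, -0.78, 1.205], [0.0, 0.0, 0.0, 1.0]] 573.1199463570239
0.1 [ 6.74471761e-01 -5.74520884e-05  2.30420369e-01] [-5.33639688e-04  7.07134649e-01  7.07078431e-01 -6.29287350e-04] 0.9976204872663956 0.0187
```

View pics/scene0.png

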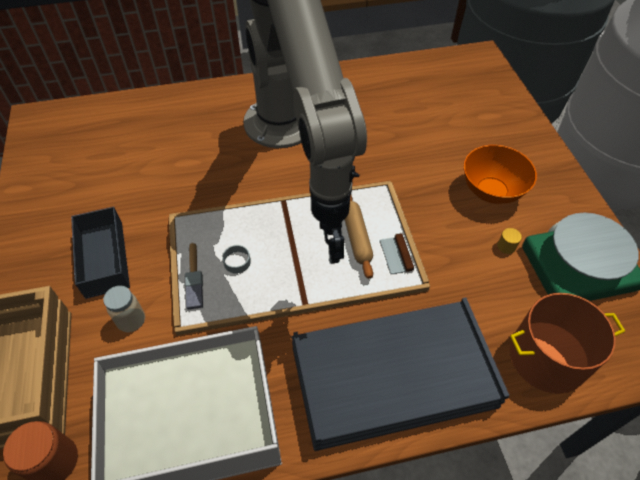

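View pics/side0.png

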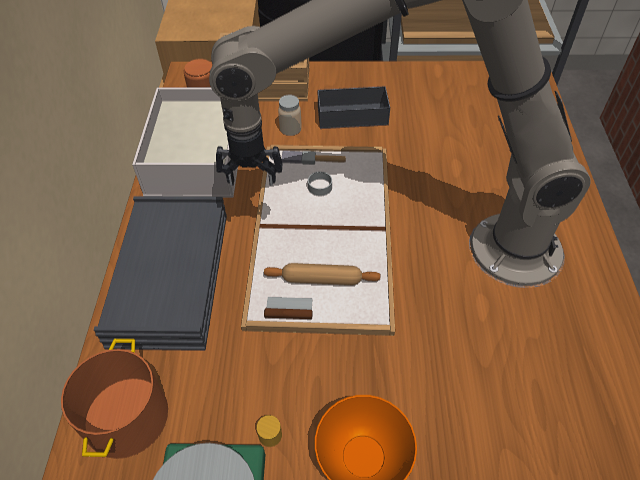

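The pin is in side view at about (322,273), with handle ends at (264,272) and (380,276). The strip runs along row 227 from (260,226) to (386,229), and the scraper is below the pin at about (288,308). The cutter and brush are on the far (−y) side.

```bash
cat >> h.py <<'E'
def strip(f):
    im=cv2.imread(f'pics/{f}.png').astype(int); pts=[]
    for u in range(275,376):
        c=im[215:242,u].sum(1); w=np.clip(400-c,0,None)*(c<400)
        if w.sum()>0: pts.append((u,215+(w*np.arange(27)).sum()/w.sum()))
    return np.array(pts)
def fit(P):
    for _ in range(3):
        k=np.polyfit(P[:,0],P[:,1],1); r=P[:,1]-np.polyval(k,P[:,0]); P=P[abs(r)<max(2.5*r.std(),1e-4)]
    return k,P
def pin(f,r0=250,r1=296,c0=255,c1=392,mid=True):
    im=cv2.imread(f'pics/{f}.png'); h=cv2.cvtColor(im,cv2.COLOR_BGR2HSV)
    m=((h[...,1]>70)&(h[...,2]>60)).astype(np.uint8); M=np.zeros_like(m); M[r0:r1,c0:c1]=m[r0:r1,c0:c1]
    n,l,s,c=cv2.connectedComponentsWithStats(M); i=1+s[1:,4].argmax(); M=(l==i)
    ys,xs=np.where(M); return M,s[i]
E
python3 - <<'E'
from h import *
S=strip('side0'); W=ray('side0',S,.018)[:,:2]; k,P=fit(W); print('strip slope,y@.6',k,np.polyval(k,.6),len(P),(P[:,1]-np.polyval(k,P[:,0])).std())
M,s=pin('side0'); print(s)
pts=[]
for u in range(s[0],s[0]+s[2]):
    y=np.where(M[:,u])[0]
    if len(y): pts.append((u,(y[0]+y[-1])/2,len(y)))
pts=np.array(pts); print(pts[::6].tolist())
W=ray('side0',pts[:,:2],.043); print('ends',W[0],W[-1])
b=pts[:,2]>18; kk,P=fit(W[b][:,:2]); print('barrel',kk,W[b][0],W[b][-1])
ka,P=fit(W[:,:2]); print('all',ka)
# board corners
print(ray('side0',[[260,152],[385,152],[246,328],[392,328]],.022).round(3).tolist())
E
```

```text
strip slope,y@.6 [-0.02105971 -0.04572831] -0.05836413937742842 101 0.00032708151016895695
[ 264  263  116   22 1769]
[[264.0, 271.5, 6.0], [270.0, 271.0, 9.0], [276.0, 272.0, 9.0], [282.0, 272.5, 8.0], [288.0, 272.5, 18.0], [294.0, 272.5, 20.0], [300.0, 273.0, 19.0], [306.0, 273.0, 19.0], [312.0, 273.5, 20.0], [318.0, 273.5, 20.0], [324.0, 274.0, 19.0], [330.0, 274.0, 19.0], [336.0, 274.5, 20.0], [342.0, 274.5, 20.0], [348.0, 275.0, 19.0], [354.0, 275.0, 19.0], [360.0, 275.5, 10.0], [366.0, 275.5, 8.0], [372.0, 276.0, 9.0], [378.0, 276.0, 7.0]]
ends [0.65326272 0.11072075 0.043     ] [0.36799621 0.12116413 0.043     ]
barrel [-0.04138725  0.13708056] [0.58575147 0.11302065 0.043     ] [0.42949715 0.118847   0.043     ]
all [-0.04244227  0.13760315]
[[0.703, -0.346, 0.022], [0.327, -0.348, 0.022], [0.686, 0.26, 0.022], [0.342, 0.255, 0.022]]
```

Run:
```python
import cv2
im=cv2.imread('pics/side0.png')[140:340,235:400]; cv2.imwrite('pics/c1.png',cv2.resize(im,None,fx=3,fy=3,interpolation=2)[:600])
```

```text
(no output)
```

View pics/c1.png

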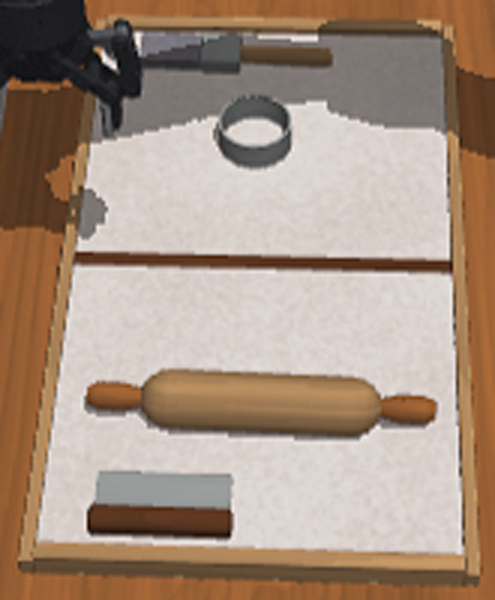

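Pin axis is at about (0.510, 0.116), with slope −0.042. The strip is at y≈−0.0565 there, with slope −0.021, so the pin has to roll about 172 mm toward −y. I'll put the open fingertips, spread along the pin, above its top.

Emit:
arm_command(
  rows=[
    [[85, -0.35, 0.26, -0.3, -0.05], [85, -0.35, 0.26, -0.3, -0.05], [85, -0.35, 0.26, -0.3, -0.05], [85, -0.35, 0.26, -0.3, -0.05], [85, -0.35, 0.26, -0.3, -0.05], [85, -0.35, 0.26, -0.3, -0.05], [85, -0.35, 0.26, -0.3, -0.05], [85, -0.3, 0.26, -0.3, -0.05], [85, 0, 0, -0.1, 0], [85, 0, 0, 0, 0]],
  ],
)

```text
t: 1.35
eef_pos: [0.5105, 0.1242, 0.0812]
tool_rot: [0.0, 0.718, 0.696, -0.0]
contact_force: [1.5, -1.1, -0.3]
gripper_width: 0.998
grasp_force: 0.0
```

Emit:
arm_command(
  rows=[
    [[85, 0, 0.02, -0.2, 0], [85, 0, 0, -0.15, 0], [85, 0, 0, -0.03, 0], [85, 0, 0, -0.03, 0], [85, 0, 0, -0.02, 0], [85, 0, 0, 0, 0], [85, 0, 0, 0, 0], [85, 0, 0, 0, 0], [85, 0, 0, 0, 0], [85, 0, 0, 0, 0]],
  ],
)

```text
t: 2.6
eef_pos: [0.51, 0.126, 0.0556]
tool_rot: [0.0, 0.718, 0.696, 0.0]
contact_force: [-0.5, 1.2, 0.0]
gripper_width: 0.996
grasp_force: 0.0
```

Run:
```python
from h import *
im=snap('side','s1'); cv2.imwrite('pics/c2.png',cv2.resize(im[180:340,235:435,::-1],None,fx=3,fy=3)); print(get_obs()['contact_force'])
```

```text
[-0.19879434 -0.15775671 -0.20960138]
```

View pics/c2.png

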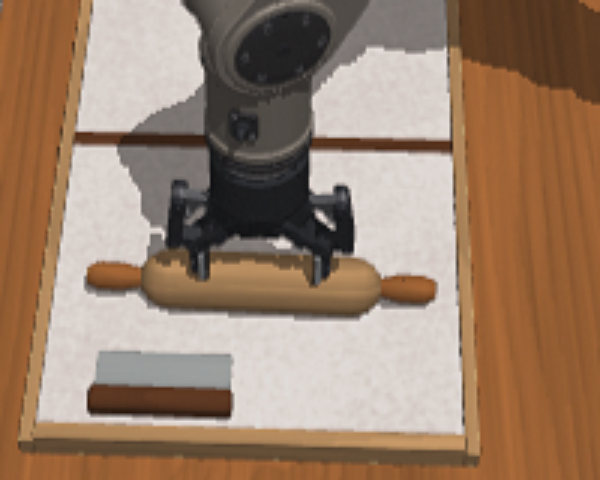

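The fingertips sit just over the top of the barrel at about (200,275) and (320,280) in the crop, symmetric along it. Next I press gently.

Emit:
arm_command(
  rows=[
    [[85, 0, 0, -0.01, 0], [85, 0, 0, 0, 0], [85, 0, 0, -0.01, 0], [85, 0, 0, 0, 0], [85, 0, 0, 0, 0], [85, 0, 0, 0, 0], [85, 0, 0, 0, 0], [85, 0, 0, 0, 0], [85, 0, 0, 0, 0], [85, 0, 0, 0, 0]],
  ],
)

```text
t: 3.9
eef_pos: [0.5101, 0.1263, 0.0548]
tool_rot: [-0.0, 0.718, 0.696, 0.0]
contact_force: [-0.8, -0.5, 6.6]
gripper_width: 1.001
grasp_force: 3.2
```

Emit:
arm_command(
  rows=[
    [[85, 0, -0.04, -0.005, 0], [85, -0.003, -0.08, 0, 0], [85, -0.003, -0.1, 0, 0], [85, -0.003, -0.1, 0, 0], [85, -0.003, -0.1, 0, 0], [85, -0.003, -0.08, 0, 0], [85, 0, -0.04, 0, 0], [85, 0, 0, 0, 0], [85, 0, 0, 0, 0], [85, 0, 0, 0, 0]],
  ],
)

```text
t: 5.15
eef_pos: [0.5088, 0.0938, 0.0548]
tool_rot: [-0.0, 0.718, 0.696, -0.0]
contact_force: [-4.8, 0.5, 11.9]
gripper_width: 0.995
grasp_force: 5.9
```

```bash
cat >> h.py <<'E'
def pinpose(f,y0):
    # side view: handles/barrel centreline; y0 rough pin y
    d=np.load(f'pics/{f}.npz'); K,E=d['K'],np.linalg.inv(d['E'])
    p=E@[.51,y0,.043,1]; r=int((K@p[:3]/p[2])[1])
    M,s=pin(f,r-22,r+20); im=cv2.imread(f'pics/{f}.png')
    pts=[]
    for u in range(s[0],s[0]+s[2]):
        y=np.where(M[:,u])[0]
        if len(y): pts.append((u,(y[0]+y[-1])/2,y[-1]-y[0]+1))
    pts=np.array(pts); W=ray(f,pts[:,:2],.043); h=((pts[:,0]<s[0]+22)|(pts[:,0]>s[0]+s[2]-18))&(pts[:,2]>6)&(pts[:,2]<11)
    k,P=fit(W[h][:,:2]); mx=(W[0,0]+W[-1,0])/2
    return dict(box=s.tolist(),n=int(h.sum()),slope=k[0],mid=(mx,np.polyval(k,mx)),gap=np.polyval(k,mx)-(-.0457-.02106*mx))
E
python3 - <<'E'
from h import *
print(pinpose('side0',.116)); snap('side','s2'); print(pinpose('s2',.099)); print(get_obs()['contact_force'])
E
```

```text
{'box': [264, 263, 116, 22, 1769], 'n': 36, 'slope': np.float64(-0.04393065934122586), 'mid': (np.float64(0.5106294693081703), np.float64(0.11583173468774416)), 'gap': np.float64(0.17228559131137422)}
{'box': [265, 258, 115, 22, 1719], 'n': 33, 'slope': np.float64(-0.043910896545583035), 'mid': (np.float64(0.5096456982961836), np.float64(0.0995284699069123)), 'gap': np.float64(0.1559616083130299)}
[-4.25123411 -0.42266058 10.68922558]
```

Rolling without slip: the pin moved 16.3 mm for 32 mm of finger travel. Next come longer strokes, with a small turn to square it up.

Emit:
arm_command(
  rows=[
    [[85, 0, 0, 0.05, 0], [85, 0, 0, 0.15, 0], [85, 0.005, 0.295, 0, -0.1], [85, 0, 0, -0.17, 0], [85, 0, 0, -0.03, 0], [85, -0.003, -0.1, 0, 0.04], [85, -0.005, -0.22, 0, 0.06], [85, -0.006, -0.25, 0, 0.06], [85, -0.004, -0.2, 0, 0.05], [85, -0.002, -0.1, 0, 0.04]],
  ],
)

```text
t: 6.45
eef_pos: [0.5079, 0.0574, 0.0538]
tool_rot: [0.0, 0.715, 0.699, -0.0]
contact_force: [-0.3, -0.3, 1.2]
gripper_width: 0.996
grasp_force: 0.4
```

Run:
```python
from h import *
snap('side','s3'); print(pinpose('s3',.074)); o=get_obs();print(o['contact_force'],o['eef_pos'])
```

```text
{'box': [266, 249, 114, 22, 1696], 'n': 31, 'slope': np.float64(-0.032184955921839745), 'mid': (np.float64(0.50875397260703), np.float64(0.07195482923262275)), 'gap': np.float64(0.1283691878957268)}
[-0.00171181 -0.04756743  0.01998546] [0.50787879 0.05692356 0.05367294]
```

Emit:
arm_command(
  rows=[
    [[85, 0, 0, 0.05, 0], [85, 0, 0, 0.15, 0], [85, 0.005, 0.45, 0, -0.1], [85, 0, 0, -0.17, 0], [85, 0, 0, -0.03, 0], [85, -0.003, -0.1, 0, 0.04], [85, -0.004, -0.2, 0, 0.06], [85, -0.004, -0.22, 0, 0.06], [85, -0.003, -0.18, 0, 0.05], [85, -0.002, -0.1, 0, 0.04]],
  ],
)

```text
t: 7.75
eef_pos: [0.5073, 0.0363, 0.0545]
tool_rot: [0.0, 0.711, 0.704, -0.0]
contact_force: [-1.1, -0.4, 4.9]
gripper_width: 0.996
grasp_force: 2.3
```

Run:
```python
from h import *
snap('side','s4'); print(pinpose('s4',.048)); o=get_obs();print(o['contact_force'],o['eef_pos'])
```

```text
{'box': [267, 242, 113, 20, 1642], 'n': 31, 'slope': np.float64(-0.025691870929198724), 'mid': (np.float64(0.5076952013933266), np.float64(0.046944544715765715)), 'gap': np.float64(0.10333660565710917)}
[-1.37577401 -1.37470486  6.06452583] [0.50723251 0.03551119 0.0543707 ]
```

Emit:
arm_command(
  rows=[
    [[85, 0, 0, 0.05, 0], [85, 0, 0, 0.15, 0], [85, 0.01, 0.39, 0, -0.18], [85, 0, 0, -0.17, 0], [85, 0, 0, -0.03, 0], [85, -0.002, -0.1, 0, 0.02], [85, -0.004, -0.2, 0, 0.03], [85, -0.004, -0.22, 0, 0.03], [85, -0.003, -0.18, 0, 0.02], [85, -0.002, -0.1, 0, 0.02]],
  ],
)

```text
t: 9.05
eef_pos: [0.5069, 0.0115, 0.0545]
tool_rot: [0.0, 0.712, 0.702, -0.0]
contact_force: [-3.5, -0.1, 6.8]
gripper_width: 0.992
grasp_force: 3.4
```

Run:
```python
from h import *
snap('side','s5'); print(pinpose('s5',.023)); o=get_obs();print(o['contact_force'],o['eef_pos'])
```

```text
{'box': [268, 234, 112, 21, 1605], 'n': 31, 'slope': np.float64(-0.024280719894469498), 'mid': (np.float64(0.5067740344687685), np.float64(0.021380817819052985)), 'gap': np.float64(0.07775347898496525)}
[-2.91134656 -1.91744147  7.80627539] [0.50680951 0.01072147 0.05437524]
```

Emit:
arm_command(
  rows=[
    [[85, 0, 0, 0.05, 0], [85, 0, 0, 0.15, 0], [85, 0.01, 0.38, 0, -0.12], [85, 0, 0, -0.17, 0], [85, 0, 0, -0.03, 0], [85, -0.002, -0.1, 0, 0.02], [85, -0.004, -0.2, 0, 0.03], [85, -0.004, -0.22, 0, 0.03], [85, -0.003, -0.18, 0, 0.02], [85, -0.002, -0.1, 0, 0.02]],
  ],
)

```text
t: 10.35
eef_pos: [0.5066, -0.0137, 0.0545]
tool_rot: [0.0, 0.712, 0.702, -0.0]
contact_force: [-0.8, -1.1, 7.6]
gripper_width: 0.996
grasp_force: 3.5
```

```bash
sed -i 's/h\[...,2\]>60/h[...,2]>105/' h.py
python3 - <<'E'
from h import *
print(pinpose('s5',.023)); snap('side','s6'); print(pinpose('s6',-.003)); o=get_obs();print(o['contact_force'],o['eef_pos'])
im=cv2.imread('pics/s6.png'); print([cv2.cvtColor(im,40)[y,x].tolist() for y,x in((227,275),(227,380),(237,275),(239,372))])
E
```

```text
{'box': [268, 234, 112, 18, 1373], 'n': 23, 'slope': np.float64(-0.022451963370965194), 'mid': (np.float64(0.5068353662773877), np.float64(0.019326821557287502)), 'gap': np.float64(0.07570077437108928)}
{'box': [269, 227, 110, 17, 1325], 'n': 12, 'slope': np.float64(-0.029909597348106075), 'mid': (np.float64(0.5072292602285372), np.float64(-0.006350327709360512)), 'gap': np.float64(0.05003192051105248)}
[-2.03949502 -0.58751818  7.22416714] [ 0.50654631 -0.01450535  0.05442098]
[[11, 181, 86], [10, 178, 83], [13, 164, 121], [13, 165, 125]]
```

Emit:
arm_command(
  rows=[
    [[85, 0, 0, 0.05, 0], [85, 0, 0, 0.15, 0], [85, 0.01, 0.38, 0, -0.12], [85, 0, 0, -0.17, 0], [85, 0, 0, -0.03, 0], [85, -0.002, -0.1, 0, 0.02], [85, -0.004, -0.2, 0, 0.03], [85, -0.004, -0.22, 0, 0.03], [85, -0.003, -0.18, 0, 0.02], [85, -0.002, -0.1, 0, 0.02]],
  ],
)

```text
t: 11.65
eef_pos: [0.5062, -0.0389, 0.0545]
tool_rot: [0.0, 0.712, 0.702, -0.0]
contact_force: [-2.6, -0.4, 6.7]
gripper_width: 0.997
grasp_force: 3.6
```

```bash
sed -i 's/h\[...,2\]>105/h[...,2]>VT/; s/^def pin(f/VT=60\ndef pin(f/' h.py
python3 - <<'E'
import h
from h import *
snap('side','s7')
for v in (60,92): h.VT=v; print(v,pinpose('s5',.023),'\n',pinpose('s6',-.004),'\n',pinpose('s7',-.030))
o=get_obs();print(o['contact_force'],o['eef_pos'])
im=cv2.imread('pics/s7.png'); cv2.imwrite('pics/c3.png',cv2.resize(im[190:290,240:410],None,fx=4,fy=4))
E
```

```text
Traceback (most recent call last):
  File "h.py", line 35, in pinpose
    k,P=fit(W[h][:,:2]); mx=(W[0,0]+W[-1,0])/2
        ~~~^^^^^^^^^^^^
  File "h.py", line 17, in fit
    k=np.polyfit(P[:,0],P[:,1],1); r=P[:,1]-np.polyval(k,P[:,0]); P=P[abs(r)<max(2.5*r.std(),1e-4)]
TypeError: expected non-empty vector for x
```

Run:
```python
import h
from h import *
h.VT=92
for f,y in(('s5',.023),('s6',-.004),('s7',-.03)):
    try: print(f,pinpose(f,y))
    except Exception as e: print(f,e)
o=get_obs();print(o['contact_force'],o['eef_pos'])
im=cv2.imread('pics/s7.png'); cv2.imwrite('pics/c3.png',cv2.resize(im[190:290,240:410],None,fx=4,fy=4))
```

```text
s5 {'box': [268, 234, 112, 19, 1465], 'n': 26, 'slope': np.float64(-0.02008397817880063), 'mid': (np.float64(0.5068353662773877), np.float64(0.02035175071464159)), 'gap': np.float64(0.07672570352844338)}
s6 {'box': [269, 226, 110, 20, 1471], 'n': 25, 'slope': np.float64(-0.024266990317417136), 'mid': (np.float64(0.5072292602285372), np.float64(-0.005315489749097358)), 'gap': np.float64(0.05106675847131563)}
s7 {'box': [264, 219, 116, 18, 1402], 'n': 25, 'slope': np.float64(-0.02218922873611478), 'mid': (np.float64(0.5128542893895962), np.float64(-0.03156715485343309)), 'gap': np.float64(0.024933556481111806)}
[-2.94679635 -1.74787437  7.87114424] [ 0.50622579 -0.03973385  0.05443551]
```

View pics/c3.png

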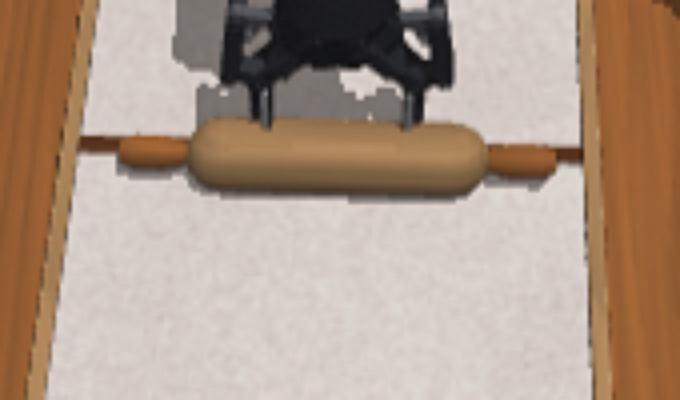

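The pin is nearly there: its barrel is at about (338,155) in the crop, and the strip shows just above the handles at rows 145 and 155. One last stroke, about 26 mm of pin travel.

Emit:
arm_command(
  rows=[
    [[85, 0, 0, 0.05, 0], [85, 0, 0, 0.15, 0], [85, 0.01, 0.38, 0, -0.1], [85, 0, 0, -0.17, 0], [85, 0, 0, -0.03, 0], [85, -0.002, -0.1, 0, 0.02], [85, -0.004, -0.2, 0, 0.02], [85, -0.004, -0.22, 0, 0.02], [85, -0.003, -0.18, 0, 0.02], [85, -0.002, -0.1, 0, 0.02]],
  ],
)

```text
t: 12.95
eef_pos: [0.5059, -0.0641, 0.0546]
tool_rot: [0.0, 0.713, 0.702, -0.0]
contact_force: [-2.4, -1.1, 7.8]
gripper_width: 0.998
grasp_force: 3.8
```

Emit:
arm_command(
  rows=[
    [[85, 0, 0, 0, 0], [85, 0, 0, 0, 0], [85, 0, 0, 0.02, 0], [85, 0, 0, 0.03, 0], [85, 0, 0, 0.2, 0], [85, 0, 0, 0.5, 0], [85, 0, 0, 0.7, 0], [85, 0, 0, 0.7, 0], [85, 0, 0, 0, 0], [85, 0, 0, 0, 0]],
  ],
)

```text
t: 14.2
eef_pos: [0.506, -0.0621, 0.183]
tool_rot: [-0.0, 0.712, 0.703, -0.0]
contact_force: [0.0, 0.2, -0.2]
gripper_width: 0.996
grasp_force: 0.0
```

Run:
```python
import h
from h import *
snap('side','s8'); snap('scene','sc8')
h.VT=92
try: print(pinpose('s8',-.057))
except Exception as e: print(e)
a=cv2.imread('pics/s8.png')[180:280,240:410]; cv2.imwrite('pics/c4.png',cv2.resize(a,None,fx=4,fy=4))
b=cv2.imread('pics/sc8.png')[180:330,200:400]; cv2.imwrite('pics/c5.png',cv2.resize(b,None,fx=4,fy=4))
print(get_obs()['eef_pos'])
```

```text
{'box': [271, 212, 108, 19, 1377], 'n': 23, 'slope': np.float64(-0.02032754620650879), 'mid': (np.float64(0.5052222999234114), np.float64(-0.05600694978482425)), 'gap': np.float64(0.00033303185156279)}
[ 0.50542761 -0.062095    0.18202702]
```

View pics/c4.png

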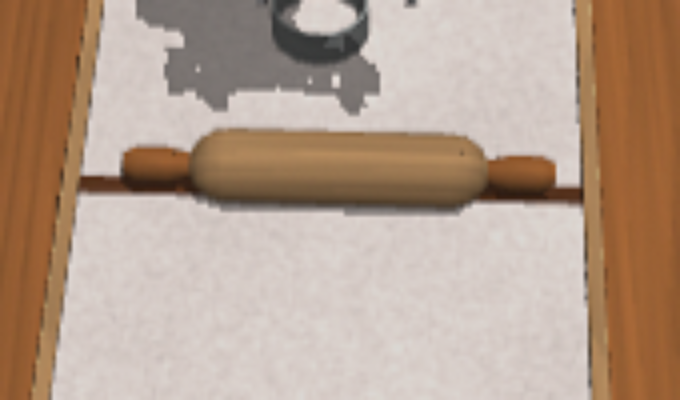

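View pics/c5.png

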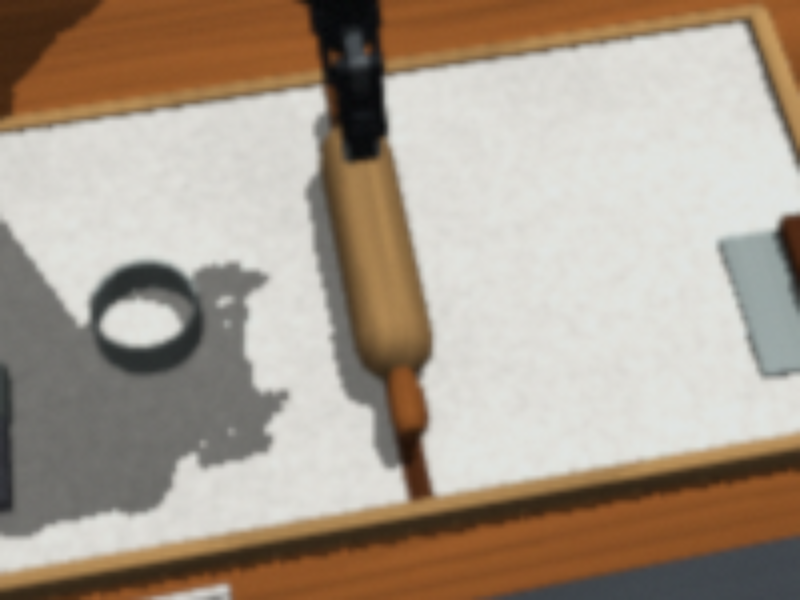

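In both views the barrel lies over the strip, which only shows beyond the handles. I'll cross-check from the scene camera and confirm the pin is at rest.

Run:
```python
import h
from h import *
W=ray('sc8',[[296.3,255],[292.9,230]],.043); s=ray('sc8',[[304.5,302.5]],.018)
for p in [*W,*s]: print(p.round(4),'off',round(p[1]+.0457+.02106*p[0],4))
snap('side','s9'); h.VT=92; print(pinpose('s9',-.057)['gap'],np.abs(cv2.imread('pics/s9.png')[205:245,265:385].astype(int)-cv2.imread('pics/s8.png')[205:245,265:385]).mean())
```

```text
[ 0.5508 -0.052   0.043 ] off 0.0053
[ 0.4704 -0.0453  0.043 ] off 0.0103
[ 0.6768 -0.0573  0.018 ] off 0.0026
0.00034756289845543076 0.4951388888888889
```

Run:
```python
from h import *
hsv=cv2.cvtColor(cv2.imread('pics/sc8.png'),40)
for r in range(222,270,6):
    c=np.where((hsv[r,270:320,1]>80)&(hsv[r,270:320,2]>60))[0]+270
    p=ray('sc8',[[(c[0]+c[-1])/2,r]],.043)[0]; print(r,c[0],c[-1],p.round(4),round(p[1]+.0457+.02106*p[0],4))
for f in('scene0',):
  hs=cv2.cvtColor(cv2.imread(f'pics/{f}.png'),40); P=[]
  for r in range(205,300,8):
    c=np.where((hs[r,275:312,2]<115))[0]+275
    if len(c): p=ray(f,[[c.mean(),r]],.018)[0]; print('strip',r,c[0],c[-1],p.round(4),round(p[1]+.0457+.02106*p[0],4))
im=cv2.imread('pics/s8.png')
hs=cv2.cvtColor(im,40)
for u in range(295,356,12):
    c=np.where((hs[200:245,u,1]>70)&(hs[200:245,u,2]>60))[0]+200
    p=ray('s8',[[u,(c[0]+c[-1])/2]],.043)[0]; print('side',u,c[0],c[-1],round(p[1]+.0457+.02106*p[0],4))
```

```text
222 281 298 [ 0.4421 -0.0491  0.043 ] 0.0059
228 282 299 [ 0.4625 -0.0502  0.043 ] 0.0052
234 283 300 [ 0.4825 -0.0514  0.043 ] 0.0045
240 284 302 [ 0.5025 -0.0513  0.043 ] 0.005
246 285 303 [ 0.5219 -0.0524  0.043 ] 0.0043
252 286 304 [ 0.541  -0.0535  0.043 ] 0.0036
258 287 306 [ 0.56   -0.0533  0.043 ] 0.0042
264 289 307 [ 0.5788 -0.0532  0.043 ] 0.0047
strip 205 282 311 [ 0.3627 -0.0381  0.018 ] 0.0153
strip 213 284 287 [ 0.3891 -0.0515  0.018 ] 0.0024
strip 221 286 289 [ 0.4179 -0.0512  0.018 ] 0.0033
strip 229 287 291 [ 0.4458 -0.0523  0.018 ] 0.0028
strip 237 289 293 [ 0.4733 -0.0521  0.018 ] 0.0036
strip 245 291 294 [ 0.5    -0.0532  0.018 ] 0.0031
strip 253 292 296 [ 0.5261 -0.0542  0.018 ] 0.0026
strip 261 294 298 [ 0.552 -0.054  0.018] 0.0033
strip 269 295 299 [ 0.5767 -0.0562  0.018 ] 0.0016
strip 277 297 301 [ 0.6015 -0.056   0.018 ] 0.0024
strip 285 299 303 [ 0.6258 -0.0557  0.018 ] 0.0031
strip 293 300 305 [ 0.6493 -0.0567  0.018 ] 0.0027
side 295 213 229 0.0027
side 307 213 230 0.0035
side 319 213 230 0.0025
side 331 213 230 0.0016
side 343 214 231 0.0041
side 355 214 230 0.0014
```

The two views put the pin axis 0.3 to 2.5 mm from the strip's centreline and parallel to it. It is at rest and the arm is clear, so I'm handing in.

```bash
python3 -c "
from station import job
print(job.hand_in())"
```

```text
the job is handed in; nothing more can be done
None
```

I rolled the pin from the top to the strip and handed the job in at about 14 s on the robot's clock: it was at rest covering the strip, within about 2.5 mm of its centreline and square to it, with nothing touching it.

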